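# Walk the heating block home against the degas station's heater plate

## Robot

A 6-joint arm with a two-finger parallel gripper is mounted at the origin on the work surface. World frame = base frame: x ahead of the robot, y to its left, z up, the work surface at z = 0. Lengths are in mm, angles in degrees, forces in N, time in s.
With the tool pointing down it reaches from about 325 to 750 mm from the base axis. Payload 7.6 kg.
Tool frame: the origin (TCP) lies on the mounting face of the last link; the fingertips stand 173 mm ahead of it and the grasp point (between the pads) lies 155 mm ahead of it; z points along the fingers, x is the direction in which the jaws open and shut, and the axes are right-handed (so a half turn about z gives the same grasp; the last joint's range is limited). The gripper opens to 85 mm and grips with 20 to 120 N. Pads are 22 mm wide; open, the fingers measure 114 mm over their backs; the gripper's body (76 mm by 85 mm) begins 54 mm behind the grasp point. The pads swing forward as they close: fully open they stand 13 mm farther back than shut.
Start: joints at [60.315, 2.991, 80.254, -0, 96.75, -4.028], TCP at [227.296, 473.25, 404.723] pointing down, gripper open.
Joint ranges: [-166.34, 166.34], [-52.06, 124.39], [6.96, 135.62], [-60.46, 240.46], [14.63, 156.25], [-167.68, 167.68]. Speed limits (degrees/s): [147.25, 147.25, 172.46, 180, 180, 180].

## Interface

Orientations are given as [roll, pitch, yaw] about the fixed x, y, z axes, in that order (R = Rz(yaw) Ry(pitch) Rx(roll)).
In Python, from cell import env, capture gives the robot as it stands.
- The arm moves only by the tool apply_moves, never from a script. Its argument "commands" is one flat list of numbers, 7 for each row, row after row: the finger opening in cm, from 0 to 8.54, then the shift along the world's x, y, z in cm, then the turn, a rotation vector about the world's x, y, z in rad. A call has 1 to 12 rows; each row is the pose to reach, as a shift and turn from the pose commanded when the call began; what a row does not reach only later rows make up. A row lasts 1/10 s, in which the tool goes at most 50 mm and 8.59 degrees, less where a joint would pass 70% of its speed; a pose out of reach is approached as far as the arm can. A call with a gripper value outside its range is refused whole. The fingers move at their own pace and stop on an object; "force" is the grip in N (left out, the last holds). Time passes only in rows, so rows that repeat a pose let the fingers close. It gives the time, the measured TCP pose, the force and the opening at its end, in the units of the state.
- env.get_state(): the state, without advancing time (a new reading comes with each control period).
- capture(name): name is "scene" or "top" or "wrist"; returns a dict with "color" (400x640x3 uint8, red, green, blue), "fx", "fy", "cx", "cy" (pixels), "D" ([k1, k2, p1, p2, k3] as OpenCV has them; the pictures are not rectified), "extrinsics" (4x4, takes a point from world to camera coordinates); the wrist camera has in their place "hand_eye" (4x4, takes a point from camera to tool coordinates, whose origin is the TCP and whose axes are the tool frame's). Camera axes: x right, y down, z forward; pixel columns grow to the right and rows downward; lengths in mm; the calibration is good to about 2 mm. A picture is of the moment at which its call begins: read the wrist's pose just before it. There is no depth.
- env.sign_off(): hands the job in, once; it reports no verdict.
The state is a dict: "t": time; "joints": joint angles; "dq": joint speeds; "tau": joint torques, N m; "tool_pos": TCP position; "orientation": TCP orientation; "ft_force": force on the tool from outside, world axes, zero at the start; "ft_torque": the same for the moment, N m; "grip_width": finger opening in mm.
Only numpy, scipy, OpenCV 4.12 (cv2) and the standard library are available. Lean on these libraries where they do the work, as an engineer would, in place of code of your own. Each camera call takes 0.05 s, during which the arm holds its last target. There are 200 camera calls.

## Task

The aluminium heating block has been left skewed on the bench, loaded with glass sample tubes, so it must not be lifted or gripped. With the fingertips push it gently round, nudging one corner and then another as needed, so that a long side faces the heater plate at the foot of the degas station before the block touches it (no corner may dig into the plate), and walk it in until that side lies flat against the plate, wholly within the plate's width. Do not touch the tubes, which must stay standing in their wells, leave everything else on the bench where it is, and finish with the hand clear.

Things in the scene. Friction and masses are not known exactly. Their poses are not given: they have to be found in the camera images.
- station: Degas station, fixed: white housing 340 wide, 240 deep, 185 high (its front part 120 high), with gas ports and a screen. Origin: at bench level under the middle of the heater plate's outer face, 40 mm in front of the housing. x points into the station square to the plate (the free bench before the plate is at negative x), y along the plate, z up.
- plate_mid (a point): Middle of the outer face of the heater plate (the fence), 24 mm above the bench: a rigid, flat, upright plate of bare aluminium at the foot of the station's front, 180 wide (station y -90 to +90), from 3 to 45 mm above the bench. Axes as the station's.
- block: Loose heating block of bare aluminium, 125 long (its x), 90 wide (its y), 40 high, about 0.9 kg; slides on the bench with dry friction (3 to 8 N, up to 20 N to square it with a corner on the plate) and stops when the push stops. Origin: centre of the underside, z up. Its two long sides (facing +y and -y) are alike and either may go on the plate; its origin is then 45 mm in front of the plate's face.
- block_top (a point): Centre of the block's top face, 40 mm above its origin, axes as the block's. In the top are eight open wells 23 wide and 32 deep, at x -44, -14.7, 14.7, 44 by y -21, 21. Three hold loose glass tubes that rise 30 above the top, 70 above the bench.
- tube_a: Glass sample tube with steel cap, 20 diameter, 62 tall, 30 g, standing loose in the block's well at x -14.7, y -21. Origin: centre of its underside (8 mm above the block's underside). z along the tube, up.
- tube_b: The same, in the block's well at x 14.7, y 21.
- tube_c: The same, in the block's well at x -44, y 21.
- spare_tube: Bystander: a like glass tube standing alone on the bench beside the heater plate, 20 diameter, 62 tall. Origin: centre of its underside.
- spanner: Bystander: steel open-ended spanner 130 long, lying flat on the bench on the other side of the plate. Origin: under its middle, x along it.
- wash_bottle: Bystander: white plastic bottle, 64 diameter, 150 tall. Origin: centre of its underside.
- beaker: Bystander: glass beaker, 66 diameter, 85 tall. Origin: centre of its underside.
- jar: Bystander: amber glass jar, 60 diameter, 80 tall. Origin: centre of its underside.
- cork_ring: Bystander: cork flask ring, 90 outside diameter, 28 high. Origin: centre of its underside.
Things that resemble listed ones, but are neither listed nor needed, are in the scene too. What is shaped like the tube_b but purple is not meant. What is shaped like the tube_c but black is not meant.

How it is judged:
By the outcome, as a careful person would: the job done as asked, in the order asked, and still so for the second after the job is handed in, with the robot touching nothing.
It also fails if it takes over 70 s, if anything falls off the work surface, if the arm or the gripper's body presses on something with over 40 N, if the wrist force passes 120 N, or if a joint passes its speed limit or range.

## Working session

There is one attempt and no reset: what is moved stays moved. The work goes in short steps, Python scripts to look and compute and a tool call to move; the robot and the scene stay as the last step left them, time stands still between calls to the robot, and variables do not carry over. Pictures are saved under pics/ and viewed, about 8 in all and at most 12, crops included, and the job is handed in when it is done.

Besides the shell and the picture viewer there is one more tool, called after "Call:" as name(argument=value, ...) on one line, values as JSON. apply_moves: Moves the arm, as the interface text tells. Its arguments: {"type":"object","properties":{"commands":{"type":"array"},"force":{"type":"number"}},"required":["commands"]}

```bash
mkdir -p pics; ls
cat > h.py <<'E'
import numpy as np,cv2
from cell import env,capture
def snap(n,f):
    c=capture(n); cv2.imwrite('pics/'+f,c['color'][:,:,::-1]); return c
def K(c): return np.array([[c['fx'],0,c['cx']],[0,c['fy'],c['cy']],[0,0,1.]])
def ray(c,px,z):
    "pixels -> world at height z"
    E=np.array(c['extrinsics']);p=cv2.undistortPoints(np.array(px,float).reshape(-1,1,2),K(c),np.array(c['D'],float)).reshape(-1,2)
    R=E[:3,:3];o=-R.T@E[:3,3];d=np.c_[p,np.ones(len(p))]@R
    zz=np.broadcast_to(z,len(p));return o+d*((zz-o[2])/d[:,2])[:,None]
def proj(c,P):
    E=np.array(c['extrinsics']);return cv2.projectPoints(np.array(P,float).reshape(-1,1,3),cv2.Rodrigues(E[:3,:3])[0],E[:3,3],K(c),np.array(c['D'],float))[0].reshape(-1,2)
E
python3 - <<'E'
from h import *
for n in('top','scene'):
    c=snap(n,n+'0.png');print(n,c['fx'],c['D'],np.round(c['extrinsics'],3).tolist())
print(env.get_state())
E
```

```text
pics
top 376.07825590485515 [-0.00134237  0.          0.          0.          0.        ] [[0.02, -1.0, -0.001, -109.165], [-0.996, -0.02, -0.086, 589.153], [0.086, 0.003, -0.996, 747.133], [0.0, 0.0, 0.0, 1.0]]
scene 516.4154491133941 [-0.05085361  0.          0.          0.          0.        ] [[-0.772, 0.636, -0.013, 504.114], [0.374, 0.438, -0.817, -138.35], [-0.514, -0.636, -0.576, 1294.461], [0.0, 0.0, 0.0, 1.0]]
{'t': 0.1, 'joints': array([ 6.03156248e+01,  3.02483904e+00,  8.03059821e+01, -8.43055763e-04,
        9.67503046e+01, -4.02713984e+00]), 'dq': array([-0.00348777, -0.14962382, -0.14421077, -0.01237322, -0.11328332,
       -0.06199569]), 'tau': array([ 7.57003618e-04, -3.82581782e+01, -3.60985923e+01, -1.32599171e-04,
        4.83046853e-03,  3.97248186e-05]), 'tool_pos': array([227.28242683, 473.23004067, 403.95600047]), 'orientation': array([-1.79995138e+02,  8.09841799e-02,  6.43426696e+01]), 'ft_force': array([0.54118744, 0.06215623, 0.35827916]), 'ft_torque': array([ 0.04610012,  0.06272179, -0.02047485]), 'grip_width': 85.38294615762445}
```

View pics/top0.png

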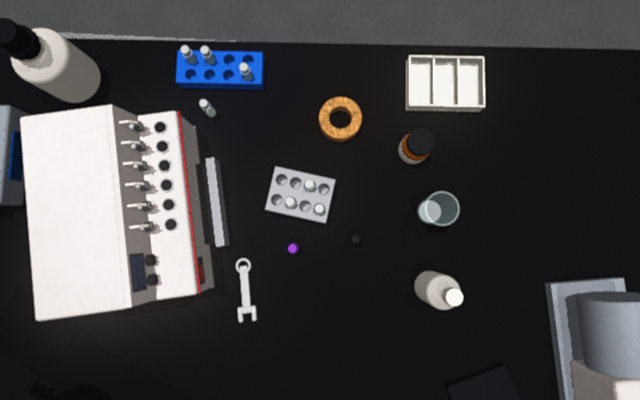

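View pics/scene0.png

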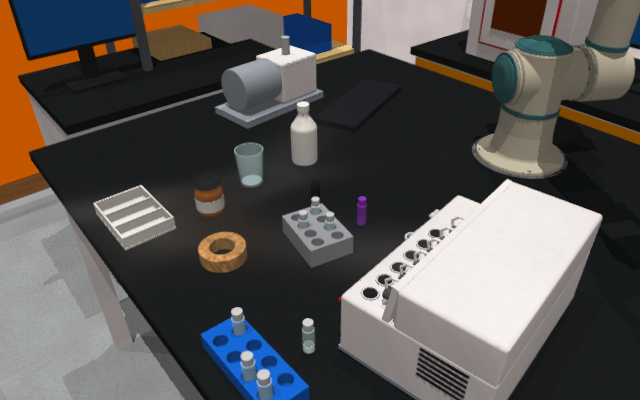

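The top view shows the grey block around (300,195), the plate strip around (217,202) and the spanner at (246,290). The spare tube is at (207,107). The purple (293,248) and black (355,239) tubes are decoys and stand close to the block. I'll enlarge this area.

Run:
```python
import cv2
i=cv2.imread('pics/top0.png')[140:270,190:370]
i=cv2.resize(i,None,fx=4.4,fy=4.4,interpolation=cv2.INTER_CUBIC)
cv2.imwrite('pics/crop0.png',cv2.convertScaleAbs(i,alpha=1.2,beta=15))
```

```text
(no output)
```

View pics/crop0.png

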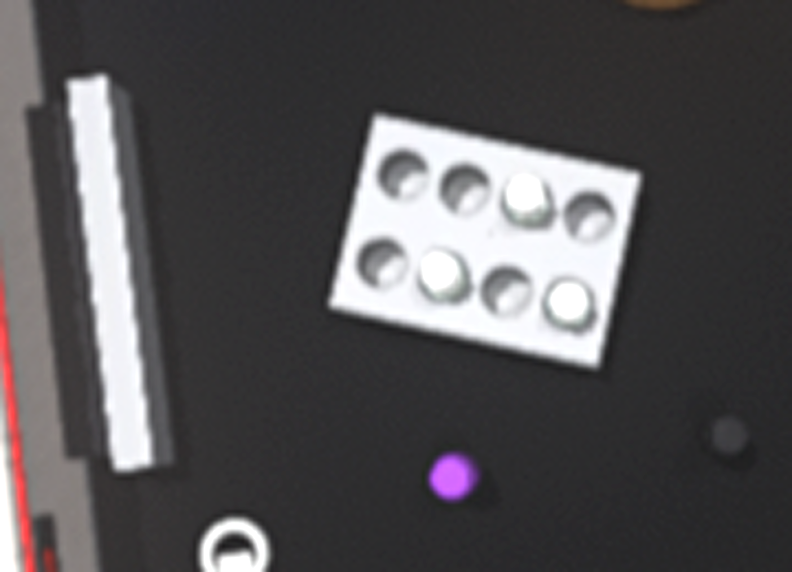

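```bash
cat > meas0.py <<'E'
from h import *
c=capture('top')
f=lambda a:np.array(a)/4.4+[190,140]-0.4
np.set_printoptions(suppress=True,precision=1)
b=ray(c,f([(375,115),(640,172),(601,367),(330,305)]),40)[:,:2]; print('block',b.tolist(),b.mean(0),np.linalg.norm(np.diff(b,axis=0),axis=1))
e=(b[0]+b[3]-b[1]-b[2]); print('long axis toward plate deg',np.degrees(np.arctan2(e[1],e[0])))
p=ray(c,f([(108,77),(155,466)]),45)[:,:2];print('plate',p,np.linalg.norm(p[1]-p[0]),'mid',p.mean(0))
d=p[0]-p[1];d/=np.linalg.norm(d); n=np.array([-d[1],d[0]]); print('n into station',n,np.degrees(np.arctan2(n[1],n[0])))
rel=b-p.mean(0); print('corners in station x,y',np.c_[rel@n,rel@-d])
o=ray(c,[(293,248),(355,239),(207,107),(243.5,265),(340,120),(415,147),(438,209),(438,290)],[62,62,62,5,28,80,85,100])[:,:2];print('others',o)
r=o-p.mean(0);print('station',np.c_[r@n,r@-d])
print('caps',ray(c,f([(527,192),(443,272),(570,303)]),70)[:,:2])
E
python3 meas0.py
```

```text
block [[668.3014980182543, -6.490056442834771], [644.1861457702058, -129.37334511710384], [554.038438473767, -113.09012077305586], [579.8618949550341, 11.417539479015161]] [611.6 -59.4] [125.2  91.6 127.2]
long axis toward plate deg 78.58752799109484
plate [[682.6 116.3]
 [505.1  87.2]] 179.80926867071983 mid [593.9 101.7]
n into station [-0.2  1. ] 99.30978534806553
corners in station x,y [[-118.9  -56. ]
 [-236.2  -12.3]
 [-205.6   74. ]
 [ -86.9   28.4]]
others [[ 503.5  -49.3]
 [ 523.3 -169.2]
 [ 780.4  130.2]
 [ 464.6   56.6]
 [ 770.  -138.1]
 [ 702.9 -281.3]
 [ 583.1 -323.3]
 [ 434.1 -317.6]]
station [[-134.4  113.6]
 [-255.9  113.4]
 [  -2.1 -188.7]
 [ -23.6  134.9]
 [-265.2 -135. ]
 [-395.6  -45.6]
 [-417.7   79.4]
 [-388.   225.5]]
caps [[629.5 -78.4]
 [593.2 -42.2]
 [580.7 -98.4]]
```

Measured in the station frame, the block centre is at about (-162, +8) and its long axis is 69° clockwise short of square. My plan is as follows:

1. With closed fingers, nudge the near corner from the robot side for about 35° clockwise.
2. Nudge the diagonally opposite corner for the rest.
3. Push the block in with two spread fingers.

First I'll move above the start point.

Call:
apply_moves(commands=[0,31.3,-46.9,0,0,0,-1.32,0,31.3,-46.9,0,0,0,-1.32,0,31.3,-46.9,0,0,0,-1.32,0,31.3,-46.9,0,0,0,-1.32,0,31.3,-46.9,0,0,0,-1.32,0,31.3,-46.9,0,0,0,-1.32,0,31.3,-46.9,0,0,0,-1.32,0,31.3,-46.9,0,0,0,-1.32,0,31.3,-46.9,0,0,0,-1.32,0,31.3,-46.9,0,0,0,-1.32,0,31.3,-46.9,0,0,0,-1.32,0,31.3,-46.9,0,0,0,-1.32], force=20)

```text
t: 1.35
tool_pos: [541.7, 0.5, 403.7]
orientation: [179.9, 0.1, -11.5]
ft_force: [-0.6, 0.6, 0.3]
grip_width: -0.1
```

Call:
apply_moves(commands=[0,0,0,-5,0,0,0,0,0,0,-10,0,0,0,0,0,0,-10,0,0,0])

```text
t: 1.65
tool_pos: [538.4, 4.6, 297.0]
orientation: [179.9, 0.8, -11.3]
ft_force: [-0.4, -0.7, -0.8]
grip_width: 0.1
```

Run:
```python
from h import *
s=env.get_state();print(s['t'],s['tool_pos'],s['orientation'],s['grip_width'],s['ft_force'])
c=snap('wrist','w1.png');print({k:v for k,v in c.items() if k!='color'})
```

```text
1.65 [538.41993422   4.5606729  296.98917137] [179.89493316   0.83402388 -11.28565727] 0.0928549475720366 [-0.42713824 -0.69182356 -0.78429858]
{'fx': 338.3699709218967, 'fy': 338.3699709218967, 'cx': 315.61640096132635, 'cy': 198.11829951551874, 'D': array([-0.06556403,  0.        ,  0.        ,  0.        ,  0.        ]), 'hand_eye': array([[ 9.99999893e-01,  2.53480754e-04, -3.86528452e-04,
        -4.48291653e-01],
       [-1.42288494e-04,  9.64428992e-01,  2.64342012e-01,
        -6.71726302e+01],
       [ 4.39784858e-04, -2.64341929e-01,  9.64428925e-01,
         3.01187284e+01],
       [ 0.00000000e+00,  0.00000000e+00,  0.00000000e+00,
         1.00000000e+00]])}
```

View pics/w1.png

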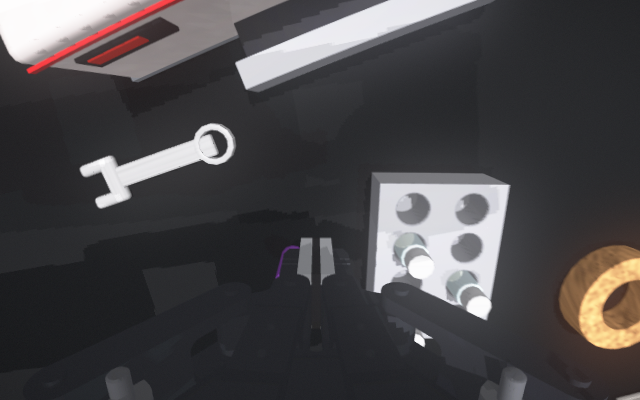

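The wrist view shows the block at (440,240) with the plate strip above it, and the purple decoy just behind the fingers at (288,258). I'll turn the hand so its thin side faces the block, which keeps the knuckles away from the tubes, and then lower.

Call:
apply_moves(commands=[0,0.7,-0.4,-2,0,0,1.25,0,0.7,-0.4,-2,0,0,1.25,0,0.7,-0.4,-2,0,0,1.25,0,0.7,-0.4,-2,0,0,1.25,0,0.7,-0.4,-2,0,0,1.25,0,0.7,-0.4,-2,0,0,1.25,0,0.7,-0.4,-2,0,0,1.25,0,0.7,-0.4,-4,0,0,1.25,0,0.7,-0.4,-7,0,0,1.25,0,0.7,-0.4,-10,0,0,1.25,0,0.7,-0.4,-10.5,0,0,1.25,0,0.7,-0.4,-10.5,0,0,1.25])

```text
t: 2.9
tool_pos: [548.1, 0.5, 201.8]
orientation: [179.9, -0.1, 60.4]
ft_force: [0.7, 0.1, 1.2]
grip_width: -0.1
```

Call:
apply_moves(commands=[0,0.6,-0.1,-0.6,0,0,0,0,1.2,-0.2,-0.6,0,0,0,0,1.7,-0.3,-0.6,0,0,0,0,2.2,-0.5,-0.6,0,0,0,0,2.7,-0.6,-0.6,0,0,0,0,3.2,-0.8,-0.6,0,0,0,0,3.7,-1.0,-0.6,0,0,0,0,4.2,-1.3,-0.6,0,0,0,0,4.2,-1.3,-0.6,0,0,0])

```text
t: 3.8
tool_pos: [589.9, -12.9, 194.0]
orientation: [180.0, -0.0, 60.3]
ft_force: [0.5, -0.5, -0.7]
grip_width: 0.0
```

```bash
cat > fit.py <<'E'
# block pose from top camera: bright top-face mask (z=40) -> minAreaRect, limited to search window
from h import *
from scipy.optimize import minimize
PM=np.array([593.9,101.7]);A=np.radians(99.31);n=np.array([np.cos(A),np.sin(A)]);y=np.array([-n[1],n[0]])
def fit(c,guess):
    g=cv2.cvtColor(c['color'],cv2.COLOR_RGB2GRAY).astype(float);g=cv2.GaussianBlur(g,(0,0),0.8)
    t=np.linspace(-.9,.9,25)
    L=np.r_[[(62.5*a,s*45) for a in t for s in(1,-1)],[(s*62.5,45*a) for a in t for s in(1,-1)]]
    N=np.r_[[(0,s) for a in t for s in(1,-1)],[(s,0) for a in t for s in(1,-1)]]
    def samp(P):
        q=proj(c,np.c_[P,np.full(len(P),40.)]).astype(np.float32);return cv2.remap(g.astype(np.float32),q[:,:1],q[:,1:],cv2.INTER_LINEAR)[:,0]
    def cost(v):
        a=np.radians(v[2]);R=np.array([[np.cos(a),-np.sin(a)],[np.sin(a),np.cos(a)]])
        d=samp((L-2.5*N)@R.T+v[:2])-samp((L+2.5*N)@R.T+v[:2]);return -np.clip(d,0,80).mean()
    best=min((minimize(cost,[guess[0]+dx,guess[1]+dy,guess[2]+da],method='Nelder-Mead',options=dict(initial_simplex=np.array(guess)+[dx,dy,da]+np.array([[0,0,0],[8,0,0],[0,8,0],[0,0,8]]))) for dx in(-8,8) for dy in(-8,8) for da in(-12,0,12)),key=lambda r:r.fun)
    return best.x,best.fun
def report(c,guess):
    v,f=fit(c,guess);r=v[:2]-PM;a=np.radians(v[2]);R=np.array([[np.cos(a),-np.sin(a)],[np.sin(a),np.cos(a)]])
    C=np.array([(62.5,45),(62.5,-45),(-62.5,-45),(-62.5,45)])@R.T+v[:2]
    np.set_printoptions(suppress=True,precision=1)
    print('world',v,'cost',f,'station xy',r@n,r@y,'ang to go',v[2]-9.31);print('corners',C.tolist());print('st corners',np.c_[(C-PM)@n,(C-PM)@y].tolist())
if __name__=='__main__':
    import sys
    c=capture('top');cv2.imwrite('pics/last_top.png',c['color'][:,:,::-1])
    report(c,[float(a) for a in sys.argv[1:4]])
E
python3 fit.py 615 -60 65
python3 -c "
from fit import *;report(dict(capture('top'),color=cv2.imread('pics/top0.png')[:,:,::-1].copy()),[611,-59,78])"
```

```text
world [626.4 -73.3  65.4] cost -45.0598030090332 station xy -177.92309918082054 -3.810403873034677 ang to go 56.11761865156268
corners [[611.5094125518425, 2.2897279113846167], [693.3587124829432, -35.13609339942589], [641.3784051068175, -148.81567663706574], [559.5291051757167, -111.38985532625524]]
st corners [[-100.94957123739577, -1.2952506087580729], [-151.12365782273858, -76.01178850584301], [-254.89662712424533, -6.325557137311288], [-204.72254053890256, 68.39098075977365]]
world [611.9 -60.2  79.4] cost -80.0 station xy -162.67928220759066 8.450015106900096 ang to go 70.04825331504347
corners [[579.194575864713, 9.53170409750178], [667.6466710981442, -7.088369573093658], [644.5632354445395, -129.9385018417481], [556.1111402111082, -113.31842817115265]]
st corners [[-88.57522313361181, 29.422340413366662], [-119.28580006102848, -55.1758892654229], [-236.7833412815695, -12.522310199566464], [-206.07276435415284, 72.0759194792231]]
```

Run:
```python
from h import *
c=capture('top');i=c['color'][:,:,::-1].copy()
q=proj(c,[[611.5,2.3,40],[693.4,-35,40],[641.4,-148.8,40],[559.5,-111.4,40]])
i=cv2.resize(i[120:280,190:390],None,fx=4,fy=4,interpolation=cv2.INTER_CUBIC)
cv2.polylines(i,[((q-[190,120]+.4)*4).astype(int)],True,(0,255,0),1)
cv2.imwrite('pics/t2.png',i)
```

```text
(no output)
```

View pics/t2.png

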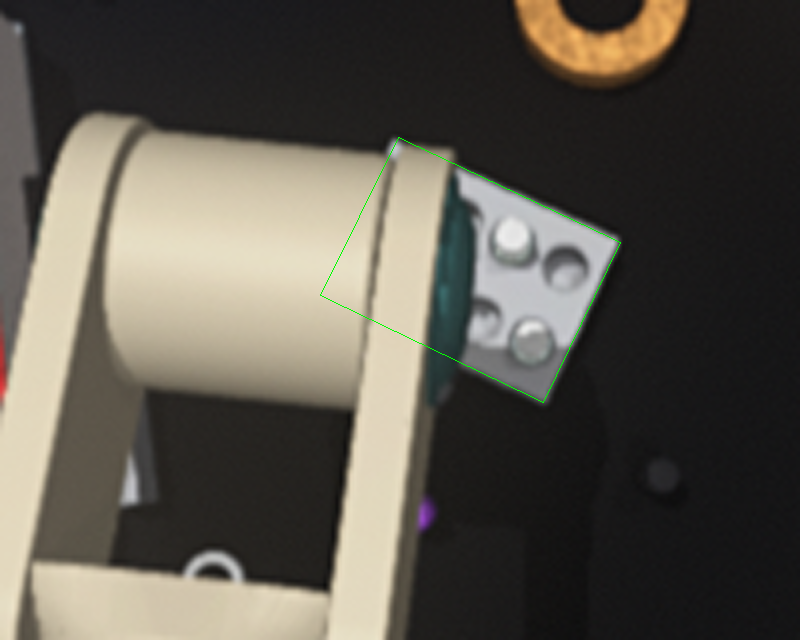

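The overlay fits: the block has turned 14° so far and moved (-15,-12) in the station frame. I'll give it another, smaller nudge closer to the corner.

Call:
apply_moves(commands=[0,-0.4,0.2,0,0,0,0,0,-0.1,0.9,0,0,0,0,0,0.3,0.7,0,0,0,0,0,0.8,0.5,0,0,0,0,0,1.3,0.2,0,0,0,0,0,1.7,-0.1,0,0,0,0,0,2.1,-0.4,0,0,0,0,0,2.4,-0.6,0,0,0,0,0,2.4,-0.6,0,0,0,0])

```text
t: 4.85
tool_pos: [613.7, -19.4, 193.6]
orientation: [180.0, 0.0, 60.3]
ft_force: [-1.3, 0.4, 0.6]
grip_width: -0.1
```

```bash
python3 fit.py 635 -83 52
```

```text
world [635.5 -89.3  56.1] cost -44.93678665161133 station xy -195.20444964599423 -10.133585876672322 ang to go 46.829149072308326
corners [[632.9354294929501, -12.32116934529121], [707.6708163685548, -62.46717565241096], [638.023585386444, -166.2663240907508], [563.2881985108393, -116.12031778363107]]
st corners [[-118.83422294198992, -20.075339905966565], [-180.41007703109378, -85.71385141557799], [-271.5746763499985, -0.1918318473780875], [-209.99882226089466, 65.44667966223335]]
```

Call:
apply_moves(commands=[0,-1.2,0.8,1,0,0,0,0,-1.2,0.8,6,0,0,0,0,-1.2,0.8,10.5,0,0,0,0,1.5,-4,10.5,0,0,-0.1,0,4,-9,10.5,0,0,-0.25,0,5.8,-14,10.5,0,0,-0.35,0,5.8,-15,10.5,0,0,-0.35,0,5.8,-15,9,0,0,-0.35,0,5.8,-15,5,0,0,-0.35,0,5.8,-15,1,0,0,-0.35,0,5.8,-15,0.1,0,0,-0.35,0,5.8,-15,0.1,0,0,-0.35])

```text
t: 6.1
tool_pos: [670.7, -168.0, 192.6]
orientation: [-179.8, 0.1, 40.3]
ft_force: [-0.1, 0.5, -0.0]
grip_width: 0.2
```

Call:
apply_moves(commands=[0,-0.5,0.3,0,0,0,0,0,-1.0,0.7,0,0,0,0,0,-1.5,1.0,0,0,0,0,0,-1.9,1.3,0,0,0,0,0,-2.3,1.6,0,0,0,0,0,-2.7,1.9,0,0,0,0,0,-3.1,2.2,0,0,0,0,0,-3.4,2.6,0,0,0,0,0,-3.8,3.0,0,0,0,0,0,-4.1,3.4,0,0,0,0,0,-4.3,3.7,0,0,0,0,0,-4.3,3.7,0,0,0,0])

```text
t: 7.3
tool_pos: [628.2, -131.8, 195.9]
orientation: [179.9, -0.1, 40.3]
ft_force: [0.9, -2.3, 2.5]
grip_width: -0.1
```

```bash
python3 fit.py 620 -72 39
```

```text
world [625.  -62.4  40. ] cost -45.846107482910156 station xy -166.97590221389893 -4.123858756608961 ang to go 30.64556613675458
corners [[643.9924593485663, 12.222235343456916], [701.7898595705332, -56.76660815737146], [605.9720213749382, -137.04077513232534], [548.1746211529713, -68.05193163149698]]
st corners [[-96.40287904226311, -34.957256240761616], [-173.8332022782562, -80.83257687800224], [-237.54892538553472, 26.709538727543688], [-160.11860214954163, 72.58485936478432]]
```

Call:
apply_moves(commands=[0,-0.3,0.4,0,0,0,0,0,-0.6,0.8,0,0,0,-0.05,0,-0.8,1.1,0,0,0,-0.1,0,-1.1,1.5,0,0,0,-0.15,0,-1.3,1.9,0,0,0,-0.2,0,-1.5,2.3,0,0,0,-0.25,0,-1.7,2.7,0,0,0,-0.3,0,-1.9,3.1,0,0,0,-0.3,0,-2.1,3.5,0,0,0,-0.3,0,-2.3,3.9,0,0,0,-0.3,0,-2.3,3.9,0,0,0,-0.3])

```text
t: 8.45
tool_pos: [605.1, -92.5, 194.7]
orientation: [-180.0, 0.0, 23.1]
ft_force: [0.0, -1.3, 1.4]
grip_width: -0.1
```

```bash
python3 fit.py 615 -35 22
```

```text
world [619.7 -23.5  19.7] cost -33.159156799316406 station xy -127.77602086358202 -5.228318481986694 ang to go 10.414575038417881
corners [[663.3759596502058, 39.906280199251015], [693.7508731203029, -44.81304836090767], [576.0851390089714, -87.00042818048685], [545.7102255388743, -2.2810996203281597]]
st corners [[-72.2192886313428, -58.56404294200756], [-160.73658525990956, -74.83328378386408], [-183.33275309582123, 48.107405978034166], [-94.81545646725448, 64.37664681989068]]
```

Call:
apply_moves(commands=[0,0.3,-1.5,0,0,0,0,0,0.8,-2.0,0,0,0,-0.12,0,2.7,-2.0,0,0,0,-0.24,7,2.7,-2.0,0,0,0,-0.24,7,2.7,-2.0,-0.4,0,0,-0.24,7,2.7,-2.0,-0.9,0,0,-0.24,7,2.7,-2.0,-0.9,0,0,-0.24,7,2.7,-2.0,-0.9,0,0,-0.24])

```text
t: 9.3
tool_pos: [631.9, -112.7, 185.3]
orientation: [-180.0, 0.0, 9.4]
ft_force: [0.3, -0.7, -0.2]
grip_width: 69.5
```

```bash
python3 fit.py 619 -23 20
python3 - <<'E'
from h import *
snap('wrist','w2.png')
E
```

```text
world [621.1 -24.6  21.5] cost -51.21172332763672 station xy -129.01344119743922 -6.412855258700073 ang to go 12.192736258366983
corners [[662.7551170759156, 40.20054192009738], [695.7442264755076, -43.535463842189536], [579.4442184723313, -89.35367134162291], [546.4551090727392, -5.6176655793360055]]
st corners [[-71.82846561016628, -57.99898291995216], [-159.79830657505536, -77.00706227090511], [-186.19841678471218, 45.17327240255202], [-98.2285758198231, 64.18135175350496]]
```

View pics/w2.png

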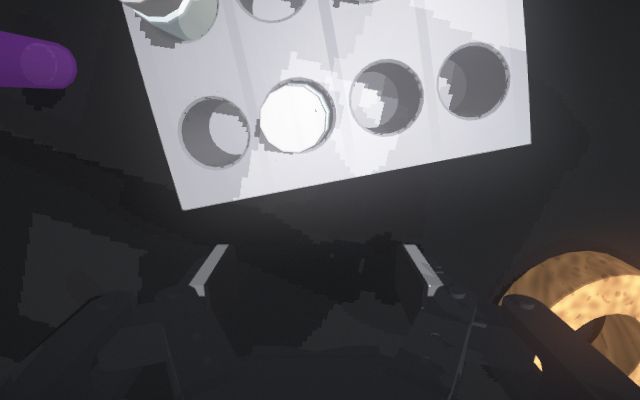

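Call:
apply_moves(commands=[7,-0.1,0.8,0,0,0,0,7,-0.3,1.6,0,0,0,0,7,-0.3,2.1,0,0,0,0,7,-0.4,2.6,0,0,0,0,7,-0.5,3.1,0,0,0,0,7,-0.6,3.6,0,0,0,0,7,-0.7,4.2,0,0,0,0,7,-0.8,4.8,0,0,0,0,7,-0.9,5.4,0,0,0,0,7,-1.0,6.0,0,0,0,0,7,-1.1,6.5,0,0,0,0,7,-1.1,6.5,0,0,0,0])

```text
t: 10.6
tool_pos: [621.3, -46.7, 185.8]
orientation: [-179.9, -0.0, 9.4]
ft_force: [0.3, -0.4, -0.8]
grip_width: 70.3
```

```bash
python3 fit.py 611 10 10
python3 - <<'E'
from h import *
s=env.get_state();print(s['tool_pos'],s['orientation'])
snap('wrist','w3.png')
c=capture('top');cv2.imwrite('pics/t3.png',cv2.resize(c['color'][120:280,170:370,::-1],None,fx=4,fy=4,interpolation=cv2.INTER_CUBIC))
a=cv2.imread('pics/w3.png');b=cv2.imread('pics/t3.png');b=cv2.resize(b,(500,400))
cv2.imwrite('pics/c3.png',cv2.resize(np.hstack([a,b]),(800,281)))
E
```

```text
world [624.5   4.9   5.4] cost -28.89344024658203 station xy -100.49879216552911 -14.504076532107627 ang to go -3.8764709124152814
corners [[682.4293998811994, 55.58742420834899], [690.9515802546141, -34.00818082718266], [566.5132399274868, -45.84454245692528], [557.9910595540721, 43.75106257860637]]
st corners [[-59.827094993015585, -79.9033353131317], [-149.62118632147758, -73.81883348505856], [-141.17048933804261, 50.895182248916456], [-51.37639800958064, 44.81068042084331]]
[621.26204465 -46.84614264 185.66519572] [-1.79921502e+02 -7.44103827e-03  9.38704391e+00]
```

View pics/c3.png

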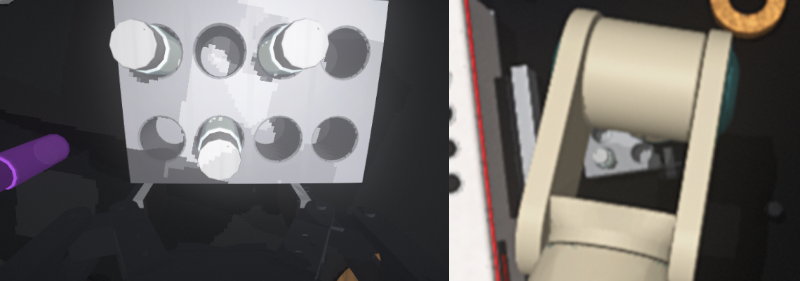

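The block is squared to the fingers: its rear edge is level at row ~182, and all three tubes are standing. The arm covers the top view, so I'll fit the pose from the wrist picture and check the angle.

```bash
cat > wfit.py <<'E'
from fit import *
from scipy.spatial.transform import Rotation as Ro
def wcap():
    s=env.get_state();c=capture('wrist');T=np.eye(4);T[:3,:3]=Ro.from_euler('xyz',s['orientation'],degrees=True).as_matrix();T[:3,3]=s['tool_pos']
    c['extrinsics']=np.linalg.inv(T@np.array(c['hand_eye']));c['s']=s;return c
if __name__=='__main__':
    import sys
    c=wcap();cv2.imwrite('pics/wl.png',c['color'][:,:,::-1]);report(c,[float(a) for a in sys.argv[1:4]])
E
python3 wfit.py 617 9 9.3
```

```text
world [624.4  11.4  10.6] cost -77.56163024902344 station xy -94.01428473931419 -15.540931144566791 ang to go 1.300260658171629
corners [[677.5911461067567, 67.1768378199708], [694.1626097626354, -21.28437736669669], [571.2998108922638, -44.30029911097269], [554.7283472363852, 44.1609160756948]]
st corners [[-47.607629355762874, -77.00370309728879], [-137.58445490475236, -79.04597245433023], [-140.42094012286552, 45.92184080815522], [-50.44411457387601, 47.964110165196644]]
```

Call:
apply_moves(commands=[7,-0.1,0.5,0,0,0,0,7,-0.2,1.0,0,0,0,0,7,-0.3,1.5,0,0,0,0,7,-0.5,2.0,0,0,0,0,7,-0.6,2.5,0,0,0,0,7,-0.7,3.0,0,0,0,0,7,-0.8,3.4,0,0,0,0,7,-0.9,3.8,0,0,0,0,7,-1.0,4.1,0,0,0,0,7,-1.0,4.1,0,0,0,0])

```text
t: 11.8
tool_pos: [611.2, -6.1, 185.7]
orientation: [-179.9, 0.0, 9.4]
ft_force: [-0.3, -0.0, 0.4]
grip_width: 70.4
```

```bash
python3 wfit.py 616 53 9.3; python3 -c "
from h import *
s=env.get_state();print(s['tool_pos'],s['ft_force'])"
```

```text
world [614.4  52.3  10.8] cost -77.53023529052734 station xy -52.02688217514116 -12.212822595478844 ang to go 1.5228202470885943
corners [[667.2974094680993, 108.27877076257886], [684.2123657730978, 19.882592942494384], [561.4398965785359, -3.6104019255590103], [544.5249402735375, 84.78577589452546]]
st corners [[-5.381831651601925, -73.49486940901532], [-95.35004542550732, -75.88662824569992], [-98.67193269868038, 49.06922421805764], [-8.703718924774988, 51.46098305474224]]
[611.23373103  -6.14338263 185.79735653] [0.32806977 0.27420402 0.00822846]
```

View pics/wl.png

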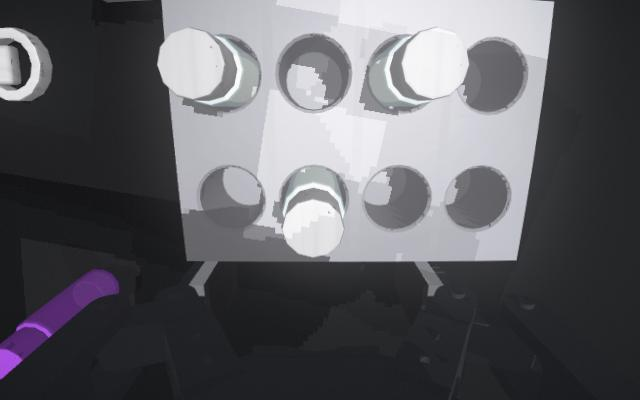

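The rear edge is level in the image (row 261 from column 187 to 517), so the block is parallel to the hand at about 9.4° with roughly 7 mm left to the plate. I'll creep in and watch the force.

Call:
apply_moves(commands=[7,0,0.2,0,0,0,0,7,-0.1,0.4,0,0,0,0,7,-0.1,0.5,0,0,0,0,7,-0.1,0.6,0,0,0,0,7,-0.1,0.6,0,0,0,0])

```text
t: 12.35
tool_pos: [610.3, -0.8, 185.8]
orientation: [180.0, -0.0, 9.3]
ft_force: [-0.1, -3.8, 0.1]
grip_width: 69.6
```

Call:
apply_moves(commands=[7,0,0.1,0,0,0,0,7,0,0.2,0,0,0,0,7,0,0.2,0,0,0,0])

```text
t: 12.65
tool_pos: [610.3, 1.4, 185.8]
orientation: [-180.0, -0.0, 9.3]
ft_force: [1.0, -4.3, 1.7]
grip_width: 69.7
```

Call:
apply_moves(commands=[7,0,0.1,0,0,0,0,7,0,0.1,0,0,0,0])

```text
t: 12.85
tool_pos: [610.3, 2.3, 185.8]
orientation: [180.0, -0.0, 9.3]
ft_force: [0.6, -4.4, 1.6]
grip_width: 70.3
```

Call:
apply_moves(commands=[7,0,0.1,0,0,0,0,7,0,0.1,0,0,0,0])

```text
t: 13.05
tool_pos: [610.3, 3.3, 185.8]
orientation: [180.0, -0.0, 9.3]
ft_force: [0.0, -5.0, 0.6]
grip_width: 70.2
```

Call:
apply_moves(commands=[7,0,0.1,0,0,0,0,7,0,0.1,0,0,0,0])

```text
t: 13.25
tool_pos: [610.4, 3.9, 185.8]
orientation: [179.9, -0.0, 9.3]
ft_force: [0.3, -5.9, 1.2]
grip_width: 70.1
```

Call:
apply_moves(commands=[7,0,0.1,0,0,0,0,7,0,0.1,0,0,0,0])

```text
t: 13.45
tool_pos: [610.4, 4.2, 185.8]
orientation: [179.9, -0.0, 9.3]
ft_force: [0.1, -10.4, 1.3]
grip_width: 70.0
```

```bash
python3 -c "
from h import *
s=env.get_state();print(s['tool_pos'],s['ft_force'],s['ft_torque'])"
```

```text
[610.3745599    4.20507942 185.84384467] [  0.11002604 -10.3960415    1.33060876] [-1.51918878 -0.10005373  0.21839202]
```

The plate is reached: the force is rising and the hand is stalling. I'll press slightly more to seat the block, up to about 18 N.

Call:
apply_moves(commands=[7,0,0.1,0,0,0,0,7,0,0.1,0,0,0,0])

```text
t: 13.65
tool_pos: [610.4, 4.5, 185.9]
orientation: [179.8, 0.0, 9.3]
ft_force: [0.1, -13.9, 1.4]
grip_width: 70.0
```

Call:
apply_moves(commands=[7,0,0.1,0,0,0,0,7,0,0.1,0,0,0,0])

```text
t: 13.85
tool_pos: [610.4, 4.8, 185.9]
orientation: [179.7, 0.0, 9.3]
ft_force: [-0.3, -18.0, 1.1]
grip_width: 70.0
```

Call:
apply_moves(commands=[7,0.1,-0.5,0,0,0,0,7,0.3,-1.5,0,0,0,0,7,0.5,-3,0,0,0,0,7,0.8,-5,0,0,0,0,7,0.8,-5,4,0,0,0,7,0.8,-5,8,0,0,0,7,0.8,-5,12,0,0,0,7,0.8,-5,15,0,0,0,7,0.8,-5,15,0,0,0,7,0.8,-5,15,0,0,0])

```text
t: 14.85
tool_pos: [618.4, -43.2, 336.1]
orientation: [-180.0, -0.1, 9.3]
ft_force: [-0.3, -0.8, -0.5]
grip_width: 70.2
```

```bash
python3 wfit.py 610 59 9.3
```

```text
world [615.7  57.4   9.4] cost -60.163230895996094 station xy -47.20965086965799 -14.314571007688754 ang to go 0.1294479396976005
corners [[669.9368879907431, 112.06897325867006], [684.6973537307998, 23.287620198826374], [561.3899189254614, 2.78697333763661], [546.6294531854047, 91.56832639748029]]
st corners [[-2.068560041469491, -76.71274340753737], [-92.0683303433978, -76.9160795827405], [-92.3507416978465, 48.08360139215987], [-2.3509713959181897, 48.286937567363]]
```

View pics/wl.png

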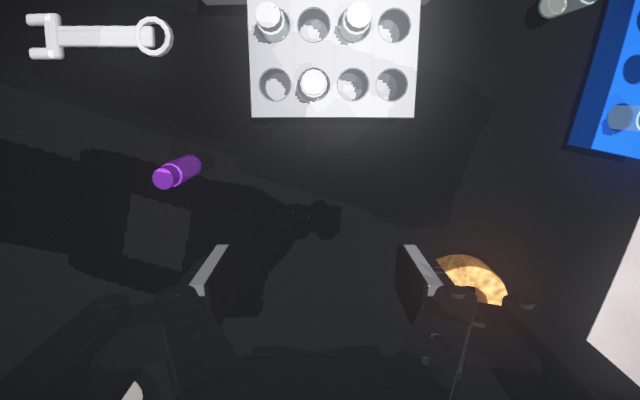

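The block is square to 0.1°, the tubes are standing, and the purple tube, spanner and spare tube look undisturbed. I'll clear the arm and check the seam from above.

Call:
apply_moves(commands=[7,-4,-3,4,0,0,0,7,-8,-6,6,0,0,0,7,-12,-9,6,0,0,0,7,-16,-12,6,0,0,0,7,-20,-15,6,0,0,0,7,-22,-17,6,0,0,0,7,-22,-17,6,0,0,0,7,-22,-17,6,0,0,0])

```text
t: 15.7
tool_pos: [397.9, -213.3, 394.5]
orientation: [-179.9, 0.1, 9.2]
ft_force: [0.6, -0.2, 0.4]
grip_width: 70.3
```

```bash
python3 fit.py 615 57 9.4
python3 - <<'E'
import cv2,numpy as np
i=cv2.imread('pics/last_top.png')
a=cv2.resize(i[130:270,190:320],None,fx=4,fy=4,interpolation=cv2.INTER_CUBIC)
a=cv2.convertScaleAbs(a,alpha=1.0,beta=25)
from h import *
c=capture('scene');s=c['color'][190:390,250:400,::-1].copy();s=cv2.resize(s,(420,560))
i0=cv2.imread('pics/top0.png');
cv2.imwrite('pics/fin.png',cv2.resize(np.hstack([a,cv2.resize(s,(280,560)) if 0 else s]),(800,475)))
E
```

```text
world [614.2  58.3   9.3] cost -68.4368667602539 station xy -46.14737163880391 -12.960814038061162 ang to go 0.012751449277340399
corners [[668.5402887958443, 112.78760002236149], [683.1198996915078, 23.976367927929594], [559.7709662270191, 3.7269083506190626], [545.1913553313556, 92.53814044505094]]
st corners [[-1.1334630799646848, -75.45079752546866], [-91.13346085108647, -75.47082745498945], [-91.16128019764314, 49.529169449346334], [-1.1612824265213726, 49.549199378867115]]
```

View pics/fin.png

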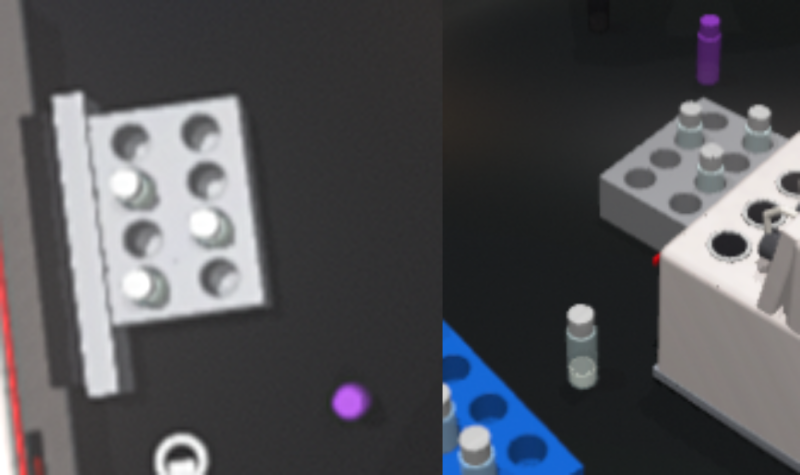

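The block lies along the plate with no visible gap. Before handing in, I'll compare the bystanders with the first picture.

Run:
```python
from h import *
a=cv2.imread('pics/top0.png',0);b=cv2.imread('pics/last_top.png',0)
for n,(x,y) in dict(purple=(293,248),black=(355,239),spare=(207,107),spanner=(246,290),cork=(340,120),jar=(415,147),beaker=(438,209),bottle=(438,290)).items():
    w=20 if n in('cork','jar','beaker','bottle','spanner') else 11
    A=a[y-w:y+w,x-w:x+w];B=b[y-w-4:y+w+4,x-w-4:x+w+4];m=cv2.minMaxLoc(cv2.matchTemplate(B,A,cv2.TM_CCOEFF_NORMED));print(n,round(m[1],2),np.array(m[3])-4)
print(env.sign_off())
```

```text
purple 1.0 [0 0]
black 0.96 [0 0]
spare 1.0 [0 0]
spanner 1.0 [0 0]
cork 1.0 [0 0]
jar 1.0 [0 0]
beaker 1.0 [0 0]
bottle 1.0 [0 0]
the job is handed in; nothing more can be done
None
```

The heating block now has a long side flat against the heater plate, and I handed the job in at about 16 s of robot time. I nudged two opposite corners with the closed fingertips, turning it about 58° clockwise. I then squared it with two spread fingers about 50 mm before the plate and pushed it in until the force rose to 18 N.

- **Fit against the plate:** the last top view puts the block within 0.1° of the plate. It spans station y -75 to +50, inside the plate's ±90.
- **Gap:** the fits put the long side 1 to 2 mm short of the plate. That is within the roughly 2 mm calibration error, and the hand stalled on contact, so I take it as touching.
- **Tubes and bystanders:** all three tubes stand in their wells. The listed loose items and the two decoy tubes show no shift from the first picture, and the hand ended well clear.
- **Disagreement:** while the arm hid part of the block, some fits were off by 1 to 4° or more. I relied on the rear edge being level in the wrist picture instead, and the clear views at the end agreed with it.

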